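# Lock the tray and peel off its stuck cover

### The arm

A 6-joint arm with a two-finger parallel gripper is mounted at the origin on a cart in front of the work surface, level with it; the furniture and walls round the work are solid. World frame = base frame: x ahead of the robot, y to its left, z up, the work surface at z = 0. Lengths are in mm, angles in rad, forces in N, time in s.
With the tool pointing down it reaches from about 325 to 875 mm from the base axis. Payload 4.4 kg.
Tool frame: the origin (TCP) lies on the centre line of the jaws, within the pads' length; the fingertips stand ahead of it and the grasp point (between the pads) lies 6 mm ahead of it (ctrl.tcp_to_tips is the z of the fingertips in the tool frame, in mm); z points along the fingers, y is the direction in which the jaws open and shut (so a half turn about z gives the same grasp; the last joint's range is limited). The gripper opens to 85 mm and grips with 20 to 120 N. Pads are 22 mm wide; open, the fingers measure 114 mm over their backs; the gripper's body (76 mm by 85 mm) begins 54 mm behind the grasp point. The pads swing forward as they close: fully open they stand 13 mm farther back than shut.
Start: joints at [0.989, 0.207, 1.542, -0, 1.393, -0.15], TCP at [240.651, 522.221, 256.282] pointing down, gripper open.
Joint ranges: [-2.73, 2.73], [-0.86, 2.22], [0.23, 2.46], [-1.11, 4.25], [0.08, 2.63], [-2.82, 2.82]. Speed limits (rad/s): [2.79, 2.79, 3.14, 3.14, 3.14, 3.14].

### API

Orientations are given as a 3x3 rotation matrix whose columns are the frame's x, y, z axes.
In Python, from plant import ctrl, sensors, optics gives the robot as it stands. Calls block until the motion is done:
- ctrl.move_ptp(position, orientation): joint-space move of the TCP to a pose.
- ctrl.move_l(position, rot=None, vel=150, threshold=None): straight line of the TCP; rot=None keeps the orientation; vel is the mean speed in mm/s. With threshold (N) it stops when the force on the tool has changed by that much, and returns True; else False.
- ctrl.set_joints(angles): joint-space move.
- ctrl.gripper_to(opening, force=None): finger opening in mm; force is the grip in N (None keeps the last); returns when the fingers have stopped.
- ctrl.hold(seconds).
- ctrl.solve_ik(position, orientation): joint angles nearest the present ones, or None.
- sensors.read_state(): the state.
- optics.grab_frame(name): name is "scene" or "top" or "wrist"; returns (picture, depth): 480x640x3 uint8, red, green, blue; 480x640 float32, mm along the optical axis (not along the pixel's ray), 0 where there is no reading.
- optics.camera_params(name): a dict with "mtx" (3x3 intrinsics, pixels), "R" (3x3) and "t" (3): a world point X has camera coordinates R X + t; the wrist camera has in their place "T_tool_cam" (4x4, takes a point from camera to tool coordinates, whose origin is the TCP and whose axes are the flange's). Camera axes: x right, y down, z forward; pixel columns grow to the right and rows downward; lengths in mm; the calibration is good to about 2 mm. A picture is of the moment at which its call begins: read the wrist's pose just before it. camera_params takes no time and is no camera call.
A pose or a line that the arm cannot do raises ctrl.MotionError and nothing moves.
- ctrl.finish_job(): hands the job in, once; it reports no verdict.
The state is a dict: "t": time; "q": joint angles; "qvel": joint speeds; "tau": joint torques, N m; "eef_pos": TCP position; "eef_rot": TCP orientation; "force": force on the tool from outside, world axes, zero at the start; "wrist_torque": the same for the moment, N m; "grip_width": finger opening in mm.
Only numpy, scipy, OpenCV 4.12 (cv2) and the standard library are available. Lean on these libraries where they do the work, as an engineer would, in place of code of your own. Each camera call takes 0.05 s, during which the arm holds its last target.

### The job

Turn the lock collar beside the parts tray to its locked mark so that its lug holds the tray down, then peel the tight cover off the tray: raise the corner with the pull tab first, clearly (about 20 degrees of slope), while the opposite end still rests on the tray, and only then take it off. Finish while still holding the cover in the gripper: keep it still, roughly level and tab side up, about 20 cm above the bench and well to the side of the tray, so that the ring blanks lie open to view. Leave the collar locked, the tray and the ring blanks in place, and the other things on the bench alone.

Things in the scene. Friction and masses are not known exactly. Their poses are not given: they have to be found in the camera images.
- cradle: Fixed grey base plate, 8 mm thick (112 x 118 mm under the tray, 66 mm wide at the collar), with a nest for the tray and the lock collar. Origin on the bench under the middle of the tray's nest; x along the tray's length, away from the robot; y to the left. The collar's axis is at y = -105 mm. A fixed toe holds the tray's left foot flange; the collar's lug, when locked, holds the right one.
- collar_grip (a point): Where to grip the steel lock collar: on its upright axis, 58 mm above the bench. The collar is a ring 40 mm across, top 30 mm above the bench, and carries an upright wing 44 mm long, 12 mm thick, top 68 mm above the bench. The point turns with the collar: its x axis runs along the wing and towards the lug, which reaches 57 mm from the axis close above the base; z is up.
- collar (a joint): Angle of the lock collar in rad, growing counter-clockwise seen from above. It starts unlocked between 0 and 0.25; at the white locked mark it reads 1.2 (lug square to the tray's long side, over its foot flange); the stop is at 1.45. Locked means within 0.17 of 1.2. It turns stiffly (0.06 N m) and stays where it is left.
- pull_tab (a point): Grip point of the cover's pull tab, 59 mm above the bench at the start. The tab is an upright block 26 (x) x 10 (y) x 35 mm, top 71 mm above the bench, just outside the tray's end away from the robot, at the left corner: 60 mm along x and 27 mm along y from the cover's middle. Axes are the cover's: x towards the tab end, y left, z up. Grip from above, fingers closing along y.
- cover_mid (a point): Middle of the grey formed cover: sheet 96 x 74 x 3 mm, 55 to 100 g, top 39 mm above the bench; axes as the pull tab's. Its skirt goes 14 mm into the tray, where four sprung rubber pads in the long walls pinch it (3.3 N each): it sticks with up to about 14 N and would lift an unlocked tray.
- cover: The cover itself; origin at the middle of the underside of its sheet, 36 mm above the bench at the start; axes as the pull tab's.
- tab_end (a point): Middle of the cover's edge at the tab end (48 mm along +x from the middle), underside of the sheet, on the tray's rim 36 mm above the bench.
- far_end (a point): Middle of the cover's opposite edge (48 mm along -x from the middle, nearer the robot), underside of the sheet: the line across y through it is the one about which the cover tips when the tab corner is raised.
- tray_mid (a point): Middle of the aluminium parts tray (96 x 74 x 28 mm, open on top, 3 mm walls, loose in its nest on the base plate, floor of the nest 8 mm above the bench); the point is half-way up it, axes as for the cover, which starts exactly on it. Keep the hand clear of the big hood at the right behind the work: its guard comes forward to x = 0.53 m in the robot's frame for y below 0.07 m.
- ring_blank_0_mid (a point): Centre of the larger ring blank (36 x 41 x 8 mm), lying loose in the tray under the cover.
- ring_blank_1_mid (a point): Centre of the smaller ring blank (30 x 35 x 8 mm), lying loose in the tray under the cover.
- chuck_key: Steel T-handle chuck key (58 x 47 x 17 mm) lying farther right on the bench; bystander. Origin at its underside.
- mandrel_0: Small mandrel with a red head (10 x 52 x 10 mm) lying to the right of the base plate; bystander. Origin at its underside.
- felt_wheel: Grey felt disc (52 mm across, 14 mm high) lying flat just left of the base plate; bystander. Origin at its underside. Farther left another big hood stands where x is over 0.42 m and y over 0.42 m in the robot's frame: keep the arm clear of it.
- compound_red: Red polishing compound bar (34 x 70 x 29 mm) on the right of the bench; bystander. Origin at its underside.

How it is judged:
By the outcome, as a careful person would: the job done as asked, in the order asked, and still so for the second after the job is handed in, while the arm keeps its last pose, push and grip.
It also fails if it takes over 61 s, if anything falls off the work surface, if the arm or the gripper's body presses on something with over 40 N, if the wrist force passes 120 N, or if a joint passes its speed limit or range.

## Working session

There is one attempt and no reset: what is moved stays moved. The work goes in short steps, each a Python script; the robot and the scene stay as the last script left them, time stands still between calls to the robot, and variables do not carry over. Pictures are saved under pics/ and viewed, and the job is handed in when it is done.

```bash
ls; mkdir -p pics; python3 - <<'E'
from plant import ctrl,sensors,optics
import cv2
s=sensors.read_state();print(s['t'],s['eef_pos'],s['grip_width'],ctrl.tcp_to_tips)
for n in('scene','top'):
    im,d=optics.grab_frame(n);cv2.imwrite(f'pics/{n}0.png',im[:,:,::-1])
    import numpy as np
    np.savez(f'{n}0.npz',im=im,d=d);p=optics.camera_params(n);print(n,p['mtx'].tolist(),(-p['R'].T@p['t']).tolist())
E
```

```text
pics
0.0 [240.24819299 521.61242488 255.09508987] 85.60232482966725 25.0
scene [[603.0001158522822, 0.0, 314.7773628607926], [0.0, 603.0001158522822, 244.71145791621103], [0.0, 0.0, 1.0]] [-313.9536449808425, -425.75921012873994, 1034.180950242404]
top [[567.4774461940993, 0.0, 315.7259723280655], [0.0, 567.4774461940993, 244.52645238094505], [0.0, 0.0, 1.0]] [328.7754532641263, 68.25869600732807, 1208.6478343399351]
```

View pics/scene0.png

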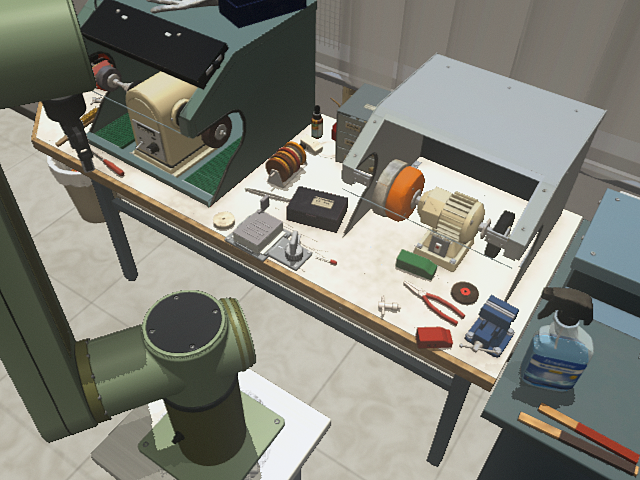

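View pics/top0.png

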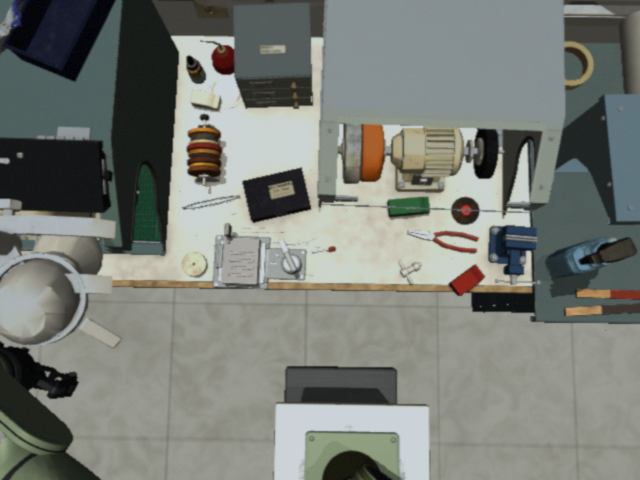

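The scene and top views show the cover near top pixel (243,260), the tab at (228,231), the collar at (290,262) and the felt wheel at (194,264). I'll zoom in next.

```bash
cat > h.py <<'E'
import numpy as np,cv2
from plant import ctrl,sensors,optics
def ray(p,uv,z):
    """pixel -> world on plane z. p: dict mtx,R,t"""
    d=p['R'].T@(np.linalg.inv(p['mtx'])@np.array([uv[0],uv[1],1.]));c=-p['R'].T@p['t']
    return c+d*(z-c[2])/d[2]
def depthpt(p,uv,D):
    c=np.linalg.inv(p['mtx'])@np.array([uv[0],uv[1],1.])*D
    return p['R'].T@(c-p['t'])
def wristp():
    s=sensors.read_state();p=optics.camera_params('wrist');T=np.array(p['T_tool_cam'])
    W=np.eye(4);W[:3,:3]=s['eef_rot'];W[:3,3]=s['eef_pos'];C=np.linalg.inv(W@T)
    return dict(mtx=np.array(p['mtx']),R=C[:3,:3],t=C[:3,3])
def down(a):
    """tool pointing down, jaw (y) axis at world angle a"""
    y=np.array([np.cos(a),np.sin(a),0]);z=np.array([0,0,-1.]);return np.column_stack([np.cross(y,z),y,z])
E
python3 - <<'E'
from h import *
f=np.load('top0.npz');im=f['im'];c=im[215:295,170:345]
cv2.imwrite('pics/topz.png',cv2.resize(c,None,fx=4.5,fy=4.5,interpolation=cv2.INTER_CUBIC)[:,:,::-1])
p=optics.camera_params('top')
for n,uv,z in(('cover',(243,260),39),('tab',(228,231),71),('collar',(290,262),68),('felt',(194,264),14)):
    print(n,ray(p,uv,z).round(1),depthpt(p,uv,f['d'][uv[1],uv[0]]).round(1))
print(np.array(optics.camera_params('wrist')['T_tool_cam']).round(3), sensors.read_state()['eef_rot'].round(3))
E
```

```text
cover [445.2 230.8  39. ] [444.9 230.3  42.3]
tab [500.7 258.7  71. ] [501.2 259.2  67.7]
collar [439.6 131.6  68. ] [439.5 131.5  69. ]
felt [437.7 337.8  14. ] [439.1 341.3  -1.5]
[[  -0.      -0.962   -0.274   69.269]
 [   1.      -0.       0.       0.687]
 [  -0.      -0.274    0.962 -117.786]
 [   0.       0.       0.       1.   ]] [[-0.908  0.419 -0.001]
 [ 0.419  0.908 -0.002]
 [ 0.    -0.002 -1.   ]]
```

View pics/topz.png

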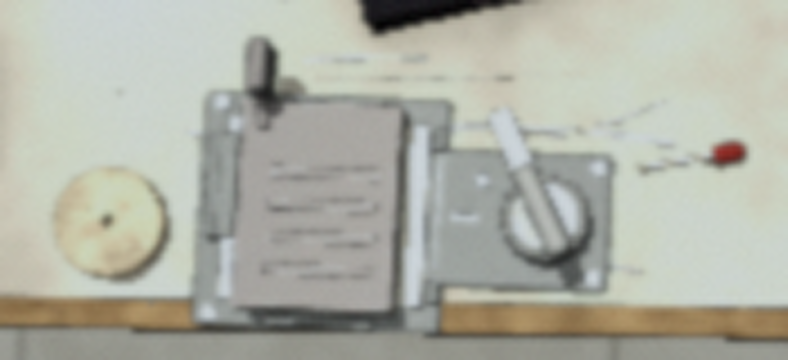

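```bash
python3 - <<'E'
from h import *
ctrl.move_ptp([400,190,330],down(np.pi/2)); ctrl.hold(0.3)
p=wristp();im,d=optics.grab_frame('wrist');np.savez('w1.npz',im=im,d=d,**p);cv2.imwrite('pics/w1.png',im[:,:,::-1])
s=sensors.read_state();print(s['t'],s['q'].round(2),s['eef_pos'].round(1))
E
```

```text
1.85 [ 0.25 -0.13  1.74  0.    1.53 -1.32] [399.9 190.4 329.8]
```

View pics/w1.png

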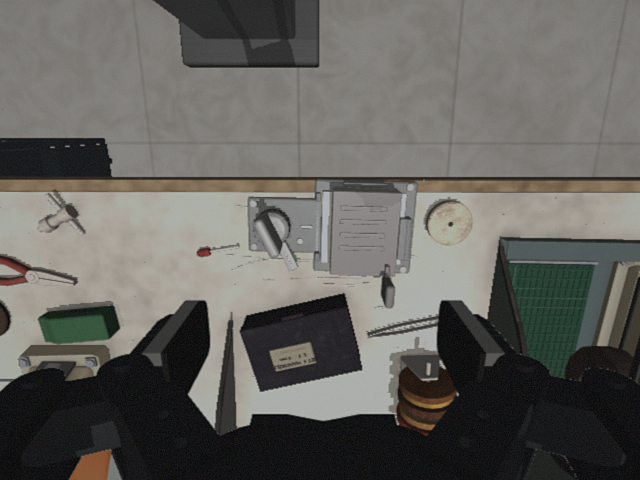

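The first wrist view shows the collar at (270,232) with its lug pointing to (292,265). The cover is centred near (363,230) and the tab is at (388,287). I'll take a closer view from the far side.

```bash
python3 - <<'E'
from h import *
ctrl.move_ptp([435,185,190],down(-np.pi/2)); ctrl.hold(0.3)
p=wristp();im,d=optics.grab_frame('wrist');np.savez('w2.npz',im=im,d=d,**p);cv2.imwrite('pics/w2.png',im[:,:,::-1])
s=sensors.read_state();print(s['t'],s['q'].round(2),s['eef_pos'].round(1),p['mtx'])
E
```

```text
4.825 [0.22 0.06 1.86 0.   1.23 1.79] [435.  185.  190.1] [[384.35792539   0.         322.96411961]
 [  0.         384.35792539 238.30261073]
 [  0.           0.           1.        ]]
```

View pics/w2.png

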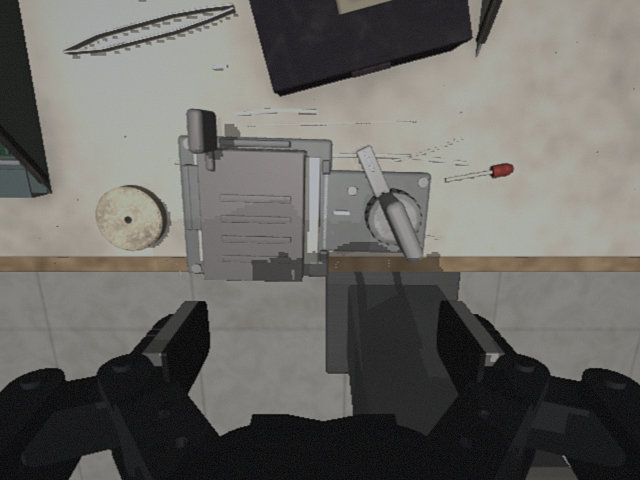

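Here the tab is at (200,130), the cover's corners run from about (200,150) to (303,280), the wing goes from (385,195) to (413,255), the lug tip is at (366,150) and the locked mark is at (342,213).

```bash
cat > meas.py <<'E'
from h import *
def cloud(f):
    d=f['d'];v,u=np.mgrid[:480,:640];K=f['mtx']
    c=np.stack([(u-K[0,2])/K[0,0]*d,(v-K[1,2])/K[1,1]*d,d],-1)
    X=(c-f['t'])@f['R'];X[d<=0]=np.nan;return X
if __name__=='__main__':
  for fn in('w1.npz','w2.npz'):
    X=cloud(np.load(fn));x,y,z=np.moveaxis(X,-1,0)
    print(fn)
    def reg(n,m):
        P=X[m][:,:2].astype(np.float32);(c,s,a)=cv2.minAreaRect(P)
        q=P-P.mean(0);w,V=np.linalg.eigh(q.T@q)
        print(n,len(P),'c',np.round(c,1),'s',np.round(s,1),'a',round(a,1),'mean',P.mean(0).round(1),'pca',round(np.degrees(np.arctan2(V[1,1],V[0,1]))%180,1),'z',np.median(X[m][:,2]).round(1))
    reg('wing',(z>60)&(z<75)&(x>400)&(x<480)&(y>95)&(y<170))
    reg('tab',(z>63)&(z<76)&(x>470)&(x<530)&(y>235)&(y<285))
    reg('cover',(z>35)&(z<43)&(x>380)&(x<500)&(y>182)&(y<285))
    reg('table',(z<5)&(z>-5)&(x>400)&(x<600)&(y>100)&(y<285))
E
python3 meas.py
python3 - <<'E'
import numpy as np,cv2
im=np.load('w2.npz')['im'];c=im[95:295,170:440]
cv2.imwrite('pics/w2z.png',cv2.resize(c,None,fx=2.9,fy=2.9,interpolation=cv2.INTER_CUBIC)[:,:,::-1])
E
```

```text
w1.npz
wing 492 c [439.7 131.8] s [43.3 12.2] a 24.9 mean [438.7 132.4] pca 25.0 z 67.3
tab 231 c [503.2 262. ] s [10.3 25.3] a 87.6 mean [501.9 261.2] pca 177.3 z 70.6
cover 5594 c [447.1 236.7] s [ 74.3 104.1] a 88.3 mean [440.9 236.4] pca 177.2 z 39.3
table 7251 c [500.2 192.5] s [185.  199.5] a 90.0 mean [520.5 185.9] pca 60.3 z 0.0
w2.npz
wing 1185 c [440.4 132.7] s [43.6 12.1] a 24.9 mean [441.4 133.5] pca 25.1 z 67.6
tab 829 c [503.6 262.4] s [10.7 25.6] a 89.3 mean [503.8 261.3] pca 178.2 z 70.6
cover 13258 c [446.8 237.3] s [ 74.3 104.5] a 88.2 mean [445.  236.7] pca 175.3 z 39.4
table 23030 c [496.5 192.5] s [185. 193.] a 90.0 mean [524.3 193. ] pca 69.7 z 0.0
```

View pics/w2z.png

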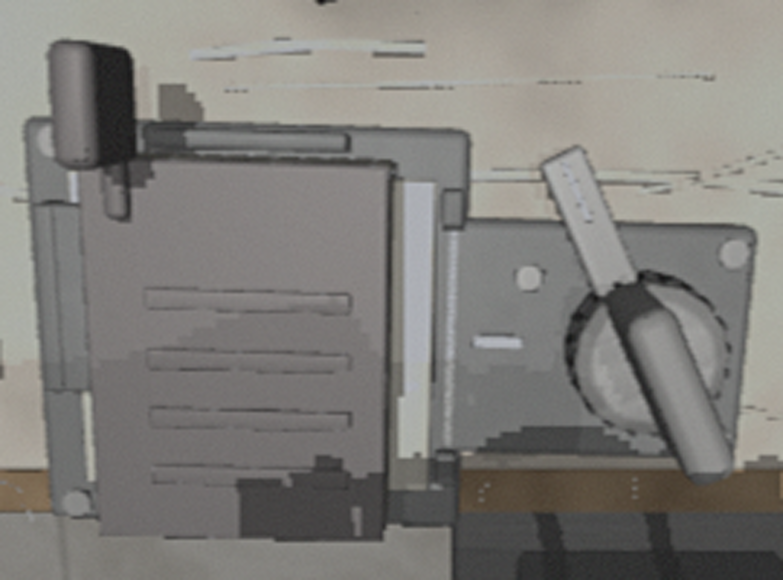

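Two views agree:

| Item | Position or angle | Check |
|---|---|---|
| Collar axis | about (440, 132.3) | wing at 25.0°, top 67.5 mm |
| Tab | (503.4, 262.2) | top 70.6 mm |
| Cradle yaw | about -1.7° | collar to cover middle is 105 mm, as specified |

The collar therefore starts at about 0.095 rad and has to turn +63.3°.

```bash
python3 - <<'E'
from h import *
a=np.radians(25-90)
ctrl.gripper_to(45,30)
ctrl.move_ptp([440,132.3,130],down(a))
hit=ctrl.move_l([440,132.3,64],vel=60,threshold=8);print(hit,sensors.read_state()['eef_pos'])
if not hit:
    ctrl.gripper_to(0,40);s=sensors.read_state();print(s['grip_width'],s['force'].round(1),s['wrist_torque'].round(2),s['t'])
    q=s['q'].copy()
    for k in range(4):
        q[5]-=np.radians(63.3)/4;ctrl.set_joints(q);s=sensors.read_state();print(s['force'].round(1),s['wrist_torque'].round(2),s['eef_pos'].round(1),s['grip_width'],s['q'][5]-q[5],s['t'])
E
```

```text
False [440.47161877 132.3582694   64.42392277]
11.101878003128725 [ 0.8 -2.5  3.1] [-0.26  0.07  0.09] 7.5333
[ 0.4 -0.3  1.4] [0.07 0.16 0.05] [440.3 132.2  64.5] 11.405403596890402 0.003069296544577216 7.9
[-1.6  1.4  2.1] [0.28 0.32 0.05] [440.1 132.3  64.5] 11.154158493331376 0.004578522885285818 8.2667
[-3.2  2.7  4. ] [0.46 0.57 0.01] [439.9 132.4  64.5] 11.194206064407236 0.005078861357820652 8.6333
[-5.   2.5  5.4] [0.5  0.7  0.07] [439.7 132.4  64.5] 11.083410666251634 0.003684346297950003 9.0
```

```bash
python3 - <<'E'
from h import *
ctrl.gripper_to(45)
s=sensors.read_state();ctrl.move_l([440,132.3,140],vel=120)
ctrl.move_ptp([440,185,190],down(-np.pi/2)); ctrl.hold(0.3)
p=wristp();im,d=optics.grab_frame('wrist');np.savez('w2.npz',im=im,d=d,**p)
c=im[95:295,170:440];cv2.imwrite('pics/w3z.png',cv2.resize(c,None,fx=2.9,fy=2.9,interpolation=cv2.INTER_CUBIC)[:,:,::-1])
print(sensors.read_state()['t'])
E
python3 meas.py
```

```text
12.025
w1.npz
wing 492 c [439.7 131.8] s [43.3 12.2] a 24.9 mean [438.7 132.4] pca 25.0 z 67.3
tab 231 c [503.2 262. ] s [10.3 25.3] a 87.6 mean [501.9 261.2] pca 177.3 z 70.6
cover 5594 c [447.1 236.7] s [ 74.3 104.1] a 88.3 mean [440.9 236.4] pca 177.2 z 39.3
table 7251 c [500.2 192.5] s [185.  199.5] a 90.0 mean [520.5 185.9] pca 60.3 z 0.0
w2.npz
wing 1232 c [440.  132.6] s [44.1 12.6] a 87.8 mean [441.3 133.3] pca 88.4 z 67.4
tab 802 c [503.5 262.5] s [10.5 25.5] a 88.8 mean [503.9 261.4] pca 178.1 z 70.6
cover 13067 c [447.1 237.3] s [ 74.2 104.6] a 88.4 mean [445.  236.6] pca 174.9 z 39.4
table 23679 c [498.9 192.5] s [185.1 197.7] a 90.0 mean [524.7 193.8] pca 67.4 z 0.0
```

View pics/w3z.png

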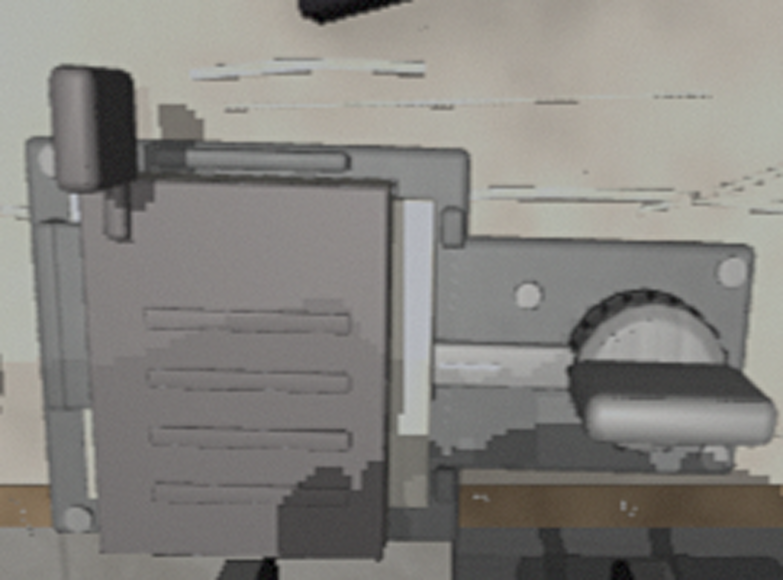

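The wing now sits at 88.1° world, against a target of 88.3°, and the lug covers the locked mark at zoomed (465,360). Next is the grip on the tab, after checking IK for the whole peel.

```bash
cat > peel.py <<'E'
from h import *
from scipy.spatial.transform import Rotation as Ro
psi=np.radians(-1.7)
Rc=Ro.from_euler('z',psi).as_matrix()
tab=np.array([503.5,262.3]);C=np.array([*(tab-(Rc@[60,27,0])[:2]),36.])  # cover origin
g0=Rc@[61,27,24.]+C          # grasp point
Rt0=down(psi+np.pi/2)
piv=C+Rc@[-48,0,0]
def pose(th,lift=np.zeros(3)):
    R=Ro.from_rotvec(-Rc[:,1]*th).as_matrix()
    g=piv+R@(g0-piv)+lift;Rt=R@Rt0
    return g-6*Rt[:,2],Rt
# final: cover level, cover origin at F
def final(F): return g0-C+np.array(F)-6*Rt0[:,2],Rt0
E
python3 - <<'E'
from peel import *
print(C,g0,piv)
for th in(0,8,16,24):
    p,R=pose(np.radians(th));print(th,p.round(1),ctrl.solve_ik(p,R))
p,R=pose(np.radians(24),np.array([0,0,100]));print(ctrl.solve_ik(p,R))
p,R=final([412,40,200]);print(p,ctrl.solve_ik(p,R))
p,R=pose(0)
ctrl.move_ptp(p+[0,0,70],R)
ctrl.gripper_to(45,80)
hit=ctrl.move_l(p,vel=60,threshold=8);s=sensors.read_state();print(hit,s['eef_pos'],s['t'])
E
```

```text
[442.7254198  237.09185842  36.        ] [504.49955986 262.27033376  60.        ] [394.74654652 238.51583814  36.        ]
0 [504.5 262.3  66. ] [ 3.27223635e-01  4.19276069e-01  1.70134130e+00 -4.44089210e-16
  1.02097529e+00 -1.21390209e+00]
8 [499.3 262.4  80.9] [ 0.35791229  0.33069916  1.79713535 -0.06799148  0.88550257 -1.14355192]
16 [492.  262.6  94.9] [ 0.39486356  0.24964932  1.89158532 -0.16702057  0.75176816 -1.03836118]
24 [482.9 262.9 107.7] [ 0.43900714  0.17925855  1.9834064  -0.31930835  0.62522759 -0.87565061]
[ 0.43900714  0.01934301  1.91138058 -0.24746946  0.84813808 -0.97200337]
[473.77414006  65.17847533 230.        ] [-4.45213799e-02  2.29913023e-02  1.80171945e+00 -4.44089210e-16
  1.31688190e+00 -1.58564711e+00]
False [504.97737439 262.42806015  66.56574856] 16.1
```

```bash
python3 - <<'E'
from peel import *
ctrl.gripper_to(0,80);s=sensors.read_state();print(s['grip_width'],s['force'].round(1),s['t'])
if 8<s['grip_width']<12:
  for th in(3,6,9,12):
    p,R=pose(np.radians(th));ctrl.move_l(p,rot=R,vel=30)
    s=sensors.read_state();print(th,s['force'].round(1),s['wrist_torque'].round(2),(s['eef_pos']-p).round(1),round(s['grip_width'],1),s['t'])
    if np.linalg.norm(s['force'])>50:break
im,d=optics.grab_frame('scene');cv2.imwrite('pics/s4.png',cv2.resize(im[150:310,150:390],None,fx=3,fy=3)[:,:,::-1])
E
```

```text
8.561420734664594 [ 0.2 -1.   2.9] 16.5083
3 [ 0.8 -0.2  0.7] [-0.04  0.04 -0.01] [-0.1  0.   0.2] 8.7 16.8583
6 [ 0.6 -0.8  0. ] [-0.06  0.08 -0.01] [-0.1  0.   0. ] 9.1 17.2083
9 [ 1.4 -0.8 -0.3] [-0.05  0.14 -0.02] [-0.1 -0.   0. ] 8.6 17.5583
12 [ 0.  -0.9 -0.5] [-0.06  0.2   0.04] [-0.2  0.   0. ] 8.8 17.9083
```

View pics/s4.png

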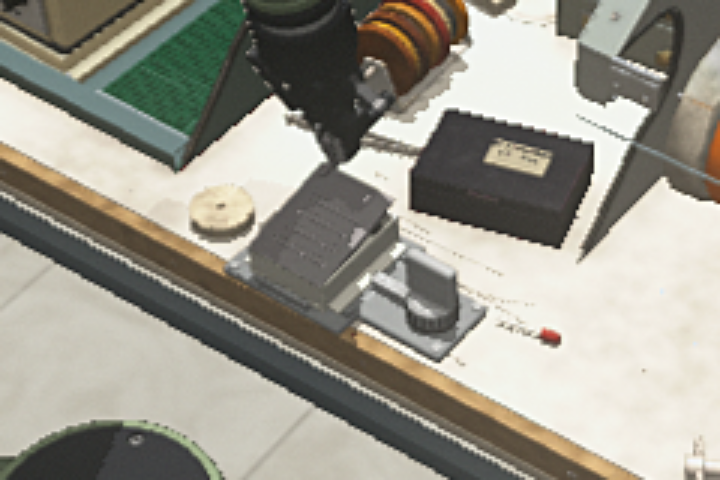

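The tab end of the cover, at (330,170), is rising while its far edge stays on the tray. The forces are tiny. I'll go on to 25° and then check the slope.

```bash
python3 - <<'E'
from peel import *
for th in(16,20,25):
    p,R=pose(np.radians(th));ctrl.move_l(p,rot=R,vel=30)
    s=sensors.read_state();print(th,s['force'].round(1),s['wrist_torque'].round(2),(s['eef_pos']-p).round(1),round(s['grip_width'],1),s['t'])
ctrl.hold(0.4)
im,d=optics.grab_frame('scene');cv2.imwrite('pics/s5.png',cv2.resize(im[150:310,150:390],None,fx=3,fy=3)[:,:,::-1])
P=optics.camera_params('scene');f=dict(d=d,mtx=P['mtx'],t=P['t'],R=P['R'])
from meas import cloud
X=cloud(f);L=(X-C)@Rc   # cradle coords
# cover sheet: profile of z along x at y in -30..0
for x0 in range(-48,50,12):
    m=(abs(L[...,0]-x0)<4)&(L[...,1]>-30)&(L[...,1]<10)&(X[...,2]>25)
    if m.sum():print(x0,m.sum(),np.median(X[m][:,2]).round(1))
E
```

```text
16 [ 0.5 -0.8  0.9] [-0.01  0.23  0.05] [0.  0.  0.1] 8.8 18.375
20 [ 1.3 -0.7 -0.2] [0.   0.12 0.03] [0.1 0.1 0.1] 9.1 18.7917
25 [1.  0.3 0.8] [0.02 0.15 0.03] [ 0.1  0.  -0. ] 8.7 19.2667
-48 281 253.3
-36 251 239.4
-24 179 222.3
-12 165 189.3
0 186 170.3
12 106 130.1
24 71 73.1
36 44 76.2
48 20 32.2
```

View pics/s5.png

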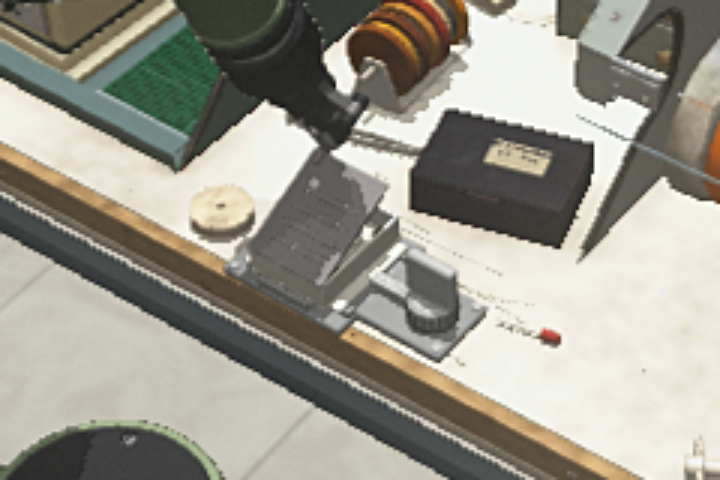

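The cover is steeply tilted and its far edge, (250,265)–(325,285), is on the tray. The hand polluted my profile, so I'll redo the slope from points on the sheet only.

```bash
python3 - <<'E'
from peel import *
from meas import cloud
im,d=optics.grab_frame('scene')
P=optics.camera_params('scene');X=cloud(dict(d=d,mtx=P['mtx'],t=P['t'],R=P['R']));L=(X-C)@Rc
m=(abs(L[...,0]+5)<45)&(abs(L[...,1])<30)&(abs(X[...,2]-(39+(L[...,0]+48)*np.tan(np.radians(22))))<14)
A=np.c_[L[m][:,0]+48,L[m][:,1],np.ones(m.sum())];b=X[m][:,2]
for i in range(4):
    k=np.linalg.lstsq(A,b,rcond=None)[0];r=abs(A@k-b);g=r<3;A,b=A[g],b[g]
print(len(b),k,np.degrees(np.arctan(k[:2])))
E
```

```text
610 [4.77310632e-01 1.93089528e-03 3.78976433e+01] [25.51563924  0.11063201]
```

The sheet slopes 25.5°, has no roll, and its far edge is still at rim height. Now I'll take it off.

```bash
python3 - <<'E'
from peel import *
th=np.radians(25)
for l in(4,8,14,25,60,110):
    p,R=pose(th,np.array([0,0,l]));ctrl.move_l(p,rot=R,vel=30 if l<30 else 80)
    s=sensors.read_state();print(l,s['force'].round(1),s['wrist_torque'].round(2),round(s['grip_width'],1),s['t'])
im,d=optics.grab_frame('scene');cv2.imwrite('pics/s6.png',cv2.resize(im[110:310,130:390],None,fx=3,fy=3)[:,:,::-1])
E
```

```text
4 [-0.7 -0.4 -2.4] [ 0.02  0.41 -0.05] 8.7 20.05
8 [-1.7  1.1 -2.8] [ 0.16  0.61 -0.11] 8.7 20.3333
14 [ 0.3 -0.5 -0.7] [ 0.01  0.28 -0.01] 8.5 20.6833
25 [-0.1 -0.  -0.7] [ 0.03  0.22 -0.01] 8.7 21.2
60 [-0.4  0.5 -0.7] [0.06 0.2  0.01] 8.9 21.7917
110 [-1.1  0.4 -0.8] [ 0.03  0.26 -0.01] 8.7 22.5667
```

View pics/s6.png

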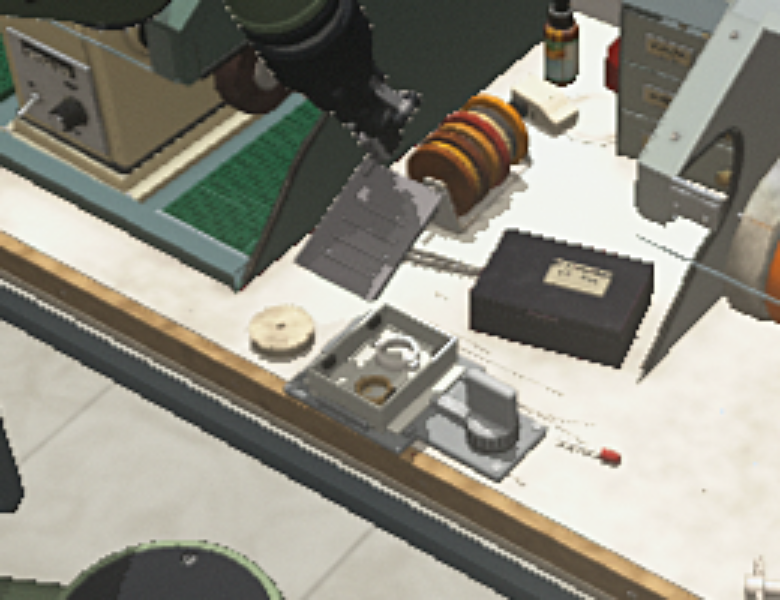

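The cover is off. The tray stays in the nest with both rings visible at (400,352) and (375,387), and the collar is still locked. Next I'll level the cover and carry it to the right.

```bash
python3 - <<'E'
from peel import *
p,R=final([C[0]-10,C[1],200]);ctrl.move_l(p,rot=R,vel=60);print(sensors.read_state()['t'])
p,R=final([412,40,199]);ctrl.move_l(p,rot=R,vel=90);ctrl.hold(0.6)
s=sensors.read_state();print((s['eef_pos']-p).round(1),s['force'].round(1),round(s['grip_width'],1),s['t'])
from meas import cloud
for n in('scene','top'):
    im,d=optics.grab_frame(n)
    im2=im[110:310,130:390] if n=='scene' else im[190:320,170:370]
    cv2.imwrite(f'pics/{n}7.png',cv2.resize(im2,None,fx=3,fy=3)[:,:,::-1])
    P=optics.camera_params(n);X=cloud(dict(d=d,mtx=P['mtx'],t=P['t'],R=P['R']))
    m=(abs(X[...,0]-400)<60)&(abs(X[...,1]-30)<50)&(abs(X[...,2]-202)<15)
    A=np.c_[X[m][:,0]-412,X[m][:,1]-40,np.ones(m.sum())];b=X[m][:,2]
    for i in range(4):
        k=np.linalg.lstsq(A,b,rcond=None)[0];g=abs(A@k-b)<4;A,b=A[g],b[g]
    print(n,len(b),k[2],np.degrees(np.arctan(k[:2])),A.min(0)+[412,40,0],A.max(0)+[412,40,0])
    m=(abs(X[...,0]-440)<40)&(abs(X[...,1]-132)<35)&(X[...,2]>60)&(X[...,2]<75)
    if m.sum()>20:
        q=X[m][:,:2].astype(np.float32);print('wing',cv2.minAreaRect(q))
E
```

```text
23.2
[-0. -0.  0.] [-0.9 -0.3 -0.6] 8.3 26.15
scene 1228 201.0788191113769 [-0.01050216  0.06540737] [360.43362864   0.67147672   1.        ] [459.73504334  76.43170263   1.        ]
wing ((436.8597412109375, 129.16615295410156), (15.201276779174805, 41.86341094970703), 0.3064860999584198)
top 1824 200.93148098159017 [ 0.19907999 -0.19189947] [365.73766007  11.89156704   1.        ] [459.14619301  78.96948715   1.        ]
wing ((440.91668701171875, 123.77732849121094), (10.625564575195312, 24.653505325317383), 1.714047908782959)
```

View pics/scene7.png

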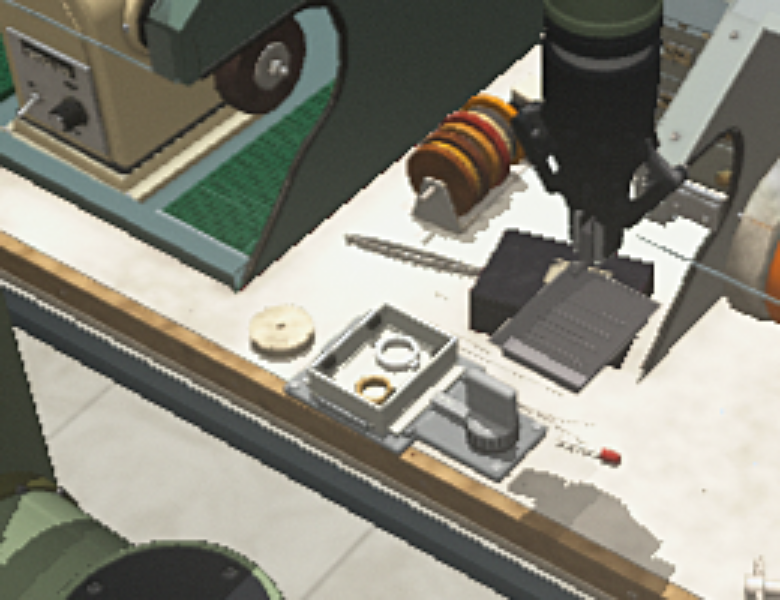

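View pics/top7.png

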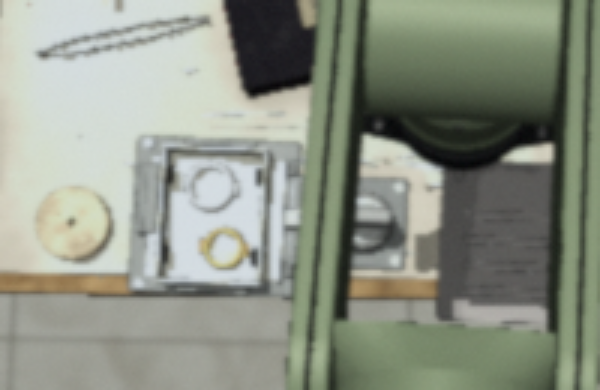

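The cover is level and held at 201 mm, and the rings are open to view: (398,352) and (375,388) in the scene view, (212,188) and (225,247) in the top view. The lug is over the tray flange at (455,395) in the scene view. The felt wheel and mandrel look undisturbed, so I'm handing the job in.

```bash
python3 - <<'E'
from plant import ctrl,sensors
import numpy as np
s=sensors.read_state();print(abs(s['qvel']).max(),s['grip_width']);ctrl.finish_job()
E
```

```text
0.0019184046630915479 8.428975949163764
the job is handed in; nothing more can be done
```

The job is done and handed in at about 26 s of the 61 s allowed. No verdict came back.

- **Collar:** I turned it 63.3° to the locked mark. The close wrist view right after turning it put the wing at 88.1° in the world frame (target 88.3°, tolerance about ±10°). Its lug lies over the tray's flange. The last scene view, at lower resolution and partly hidden, read about 90°, which is still well inside the tolerance.
- **Peel:** I raised the tab corner until the cover sloped 25.5° by depth fit, with no roll and the far edge still at rim height. Only then did I lift the cover off. Tool forces stayed below about 4 N during the peel and lift.
- **Final hold:** The cover is still in the gripper, tab side up and level to within 0.2°. It is 201 mm above the bench and about 197 mm to the right of the tray.
- **Surroundings:** In the last pictures the tray sits in its nest and both ring blanks lie open in it. The felt wheel and mandrel were in place. I took no final look at the chuck key or the red compound bar, but the arm did not go near the bench there.

One check misfired: my first slope profile picked up points on the gripper, so I repeated it using only points on the sheet.

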